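# Fit a clutch pressure plate so all its teeth mesh with the hub

### The job

Take the aluminium pressure plate out of the red tray by its centre boss and set it, teeth down, on the open clutch of the engine. Keep hold of it and, with only light pressure, turn it until all ten teeth drop into the slots of the clutch hub together, never forcing it, and bring it fully home so that it lies flush and centred on the top friction plate; then let go. Leave the other parts and tools where they are.

Things in the scene. Friction and masses are not known exactly. Their poses are not given: they have to be found in the camera images.
- plate: Loose aluminium clutch pressure plate, about 280 g (up to a third more or less), lying teeth down in the -x half of the red tray. A flat disc 108 mm across, 6 mm thick, with a round centre boss on top and ten teeth below. Origin: on its axis at the level of the tooth tips; z up. Above the origin: disc underside 9 mm, disc top 15 mm, boss top 41 mm.
- plate_face (a point): Centre of the flat underside of the plate's disc (its pressing face). Ten equal teeth stand down from it, 36 degrees apart, one on the plate's x axis: each 9 mm wide, 9 mm tall, 34 to 42 mm from the axis, tip corners of 1.5 mm radius. A black hole in the disc's top shows each tooth.
- plate_boss (a point): Centre of the top of the plate's round boss, 36 mm across and 26 mm tall above the disc: grip it from above, at any yaw.
- seat (a point): Point on the clutch axis at the height of the brown top friction plate (a ring 46 to 57 mm from the axis), 85 mm above the bench; z up. With all teeth in their slots the plate's face lies on it; with the teeth resting on the hub's lands the face is 8 mm above it. Ten aluminium basket fingers around it, 58 mm from the axis, stand 5 mm higher.
- hub_top (a point): Centre of the bright steel clutch hub, at the flat tops of its lands, 1 mm below the seat. Ten slots between the lands, 36 degrees apart, 11 mm wide, 10 mm deep, 33 to 43 mm from the axis. The hub may stand at almost any angle; this point's axes are the engine's and do not show it: see or feel it. It turns stiffly (0.7 N m): a lightly pressed plate slides over it.
- engine: Small grey engine lying on its side on two wooden strips, fixed, its clutch open on top. Origin: on the clutch axis at bench level, 85 mm under the seat; x towards the finned barrel, which ends 197 mm from the axis and is 73 mm high. The case is 200 by 172 mm, its rim 66 mm above the bench.
- tray: Fixed red steel tray 240 by 150 mm (x by y), walls 18 mm high and 3 mm thick, floor 3 mm. Origin: centre of its underside. The plate lies in its -x half.
- bearing: Loose steel release bearing in the tray, a ring 40 mm across, 14 mm high. Origin: centre of its underside. Leave alone.
- clip_ring: Loose dark retaining ring in the tray, 52 mm across, 6 mm high. Origin: centre of its underside. Leave alone.
- wrench: Loose steel wrench about 190 mm long lying on the bench at the far right, beside the engine or tray. Leave alone.
- oil: Loose yellow oil bottle, 56 mm across, 115 mm tall, standing on the bench at the far left, beside the engine or tray. Origin: centre of its underside. Leave alone.
Mind the look-alikes: they are no part of the job. Several things look just like the plate: the one meant starts farthest from the robot's base.

How it is judged:
By the outcome, as a careful person would: the job done as asked, in the order asked, and still so for the second after the job is handed in, with the robot touching nothing.
It also fails if it takes over 72 s, if anything falls off the work surface, if the arm or the gripper's body presses on something with over 40 N, if the wrist force passes 120 N, or if a joint passes its speed limit or range.

### The arm

A 6-joint arm with a two-finger parallel gripper is mounted at the origin on the work surface. World frame = base frame: x ahead of the robot, y to its left, z up, the work surface at z = 0. Lengths are in m, angles in rad, forces in N, time in s.
With the tool pointing down it reaches from about 0.375 to 0.9 m from the base axis. Payload 3.1 kg.
Tool frame: the origin (TCP) lies at the very end of the fingers, on their centre line; the grasp point (between the pads) lies 19 mm behind it (hold_point_z is the distance from the TCP to the grasp point, in m); z points along the fingers, y is the direction in which the jaws open and shut (so a half turn about z gives the same grasp; the last joint's range is limited). The gripper opens to 85 mm and grips with 20 to 120 N. Pads are 22 mm wide; open, the fingers measure 114 mm over their backs; the gripper's body (76 mm by 85 mm) begins 54 mm behind the grasp point. The pads swing forward as they close: fully open they stand 13 mm farther back than shut.
Start: joints at [-0.178, 0.527, 1.433, -0, 1.181, -0.178], TCP at [0.625, 0, 0.231] pointing down, gripper open.
Joint ranges: [-3.08, 3.08], [-0.75, 2.2], [0.22, 2.44], [-1.43, 4.57], [0, 2.65], [-2.85, 2.85]. Speed limits (rad/s): [2.79, 2.79, 3.14, 3.14, 3.14, 3.14].

### API

Orientations are given as a rotation vector (axis times angle).
In Python, from station import observe, capture, camera_info, close_job, hold_point_z gives the robot as it stands.
- The arm moves only by the shell command python3 -m inch 'ROWS'. ROWS is JSON, a list of rows, each a list of 7 numbers: the turn, a rotation vector about the tool's x, y, z in degrees, then the shift along the tool's x, y, z in cm, then the closure, from 0 (fully open) to 1 (shut). In form: [[wx, wy, wz, x, y, z, fingers], ...]. A call has exactly 5 rows; each row shifts and turns the pose as measured when the row begins, along the tool's axes as they then stand; what a row does not reach is not made up. A row lasts 1/12 s, in which the tool goes at most 41.7 mm and 7.16 degrees, less where a joint would pass 70% of its speed; a pose out of reach is approached as far as the arm can. A call is refused whole if a number of a shift passes 4.17 or a number of a turn 7.16, either way. A call with a gripper value outside its range is refused whole. The fingers move at their own pace and stop on an object; the grip force is fixed at half the most. Time passes only in rows, so rows that do not move let the fingers close, or fill a call up. It gives the time, the measured TCP pose, the force and the opening at its end, in the units of the state.
- observe(): the state, without advancing time (a new reading comes with each control period).
- capture(name): name is "scene" or "side" or "wrist"; returns (picture, depth): 384x512x3 uint8, blue, green, red; 384x512 float32, m along the optical axis (not along the pixel's ray), 0 where there is no reading.
- camera_info(name): a dict with "fx", "fy", "cx", "cy" (pixels), "rvec" (rotation vector, rad) and "tvec" (3), from world to camera coordinates, as OpenCV has them; the wrist camera has in their place "hand_eye" (4x4, takes a point from camera to tool coordinates, whose origin is the TCP and whose axes are the flange's). Camera axes: x right, y down, z forward; pixel columns grow to the right and rows downward; lengths in m; the calibration is good to about 2 mm. A picture is of the moment at which its call begins: read the wrist's pose just before it. camera_info takes no time and is no camera call.
- close_job(): hands the job in, once; it reports no verdict.
The state is a dict: "t": time; "q": joint angles; "joint_vel": joint speeds; "effort": joint torques, N m; "tcp_pos": TCP position; "ee_rot": TCP orientation; "wrist_force": force on the tool from outside, world axes, zero at the start; "torque": the same for the moment, N m; "opening": finger opening in m.
Only numpy, scipy, OpenCV 4.12 (cv2) and the standard library are available. Lean on these libraries where they do the work, as an engineer would, in place of code of your own. Each camera call takes 0.05 s, during which the arm holds its last target.

## Working session

There is one attempt and no reset: what is moved stays moved. The work goes in short steps, Python scripts to look and compute and a shell command to move; the robot and the scene stay as the last step left them, time stands still between calls to the robot, and variables do not carry over. Pictures are saved under pics/ and viewed, and the job is handed in when it is done.

```bash
ls; mkdir -p pics; cat > h.py <<'E'
import numpy as np, cv2
from scipy.spatial.transform import Rotation as R
from station import observe, capture, camera_info, close_job, hold_point_z
def cam(name, st=None):
    c=camera_info(name); K=np.array([[c['fx'],0,c['cx']],[0,c['fy'],c['cy']],[0,0,1]])
    if 'rvec' in c:
        Rw=R.from_rotvec(np.ravel(c['rvec'])).as_matrix(); t=np.ravel(c['tvec'])
        return K,Rw.T,-Rw.T@t
    st=st or observe(); H=np.array(c['hand_eye']); Rt=R.from_rotvec(st['ee_rot']).as_matrix()
    return K,Rt@H[:3,:3],Rt@H[:3,3]+np.array(st['tcp_pos'])
def pix2plane(cm,uv,z):
    K,Rc,o=cm; uv=np.atleast_2d(uv).astype(float)
    d=(Rc@np.linalg.inv(K)@np.c_[uv,np.ones(len(uv))].T).T
    return o+d*((z-o[2])/d[:,2])[:,None]
def proj(cm,P):
    K,Rc,o=cm; p=(K@(Rc.T@(np.atleast_2d(P)-o).T)).T
    return p[:,:2]/p[:,2:]
def cloud(cm,dep):
    K,Rc,o=cm; v,u=np.indices(dep.shape)
    d=np.stack([(u-K[0,2])/K[0,0],(v-K[1,2])/K[1,1],np.ones_like(dep)],-1)*dep[...,None]
    return d@Rc.T+o
E
python3 - <<'E'
from h import *
s=observe(); print({k:np.round(v,3) for k,v in s.items()},hold_point_z)
for n in ('scene','side','wrist'):
    cm=cam(n); im,d=capture(n); cv2.imwrite(f'pics/{n}0.png',im); np.savez(f'{n}0.npz',im=im,d=d)
    print(n,np.round(cm[2],3),np.round(cm[1][:,2],3))
E
```

```text
pics
{'t': np.float64(0.0), 'q': array([-0.179,  0.528,  1.434,  0.   ,  1.181, -0.179]), 'joint_vel': array([-0.   , -0.001, -0.   , -0.002,  0.   , -0.   ]), 'effort': array([ 0.0000e+00, -4.4234e+01, -1.7802e+01, -0.0000e+00,  8.0000e-03,
        0.0000e+00]), 'tcp_pos': array([0.624, 0.   , 0.23 ]), 'ee_rot': array([-2.22e+00, -2.22e+00,  2.00e-03]), 'wrist_force': array([-0.041,  0.422, -0.448]), 'torque': array([-0.051, -0.002,  0.007]), 'opening': np.float64(0.085)} 0.0187
scene [0.886 0.756 0.797] [-0.365 -0.676 -0.64 ]
side [-0.094 -0.941  0.909] [ 0.411  0.684 -0.602]
wrist [0.625 0.083 0.373] [-0.002 -0.322 -0.947]
```

View pics/scene0.png

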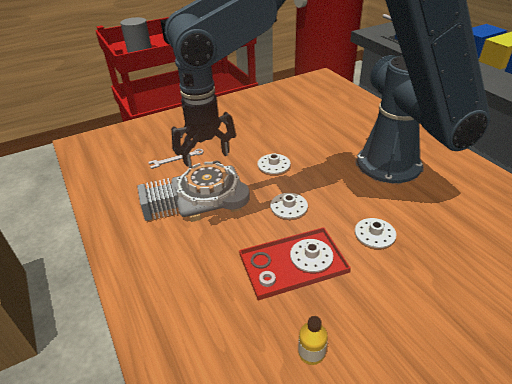

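View pics/side0.png

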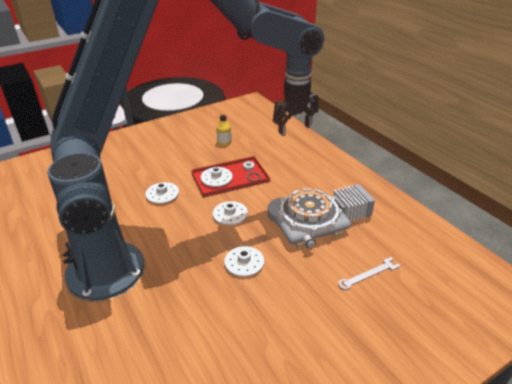

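View pics/wrist0.png

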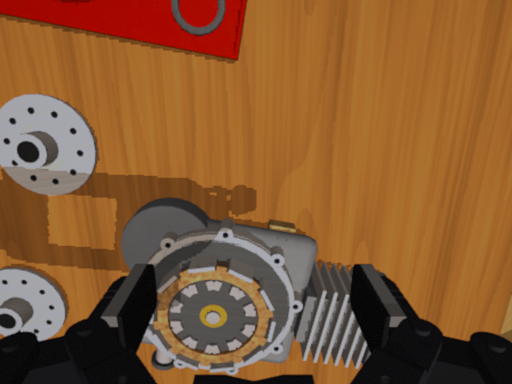

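```bash
python3 - <<'E'
from h import *
def circfit(p):
    A=np.c_[2*p,np.ones(len(p))]; s=np.linalg.lstsq(A,(p**2).sum(1),rcond=None)[0]
    return s[:2],np.sqrt(s[2]+s[0]**2+s[1]**2)
for n in ('scene','side'):
    z=np.load(n+'0.npz'); im,d=z['im'],z['d']; cm=cam(n); P=cloud(cm,d)
    hsv=cv2.cvtColor(im,cv2.COLOR_BGR2HSV)
    white=((hsv[...,1]<50)&(hsv[...,2]>140)&(P[...,2]<0.06)&(P[...,2]>0.005)&(P[...,0]>0.2)&(P[...,0]<1.1)&(abs(P[...,1])<.6)).astype(np.uint8)
    k,l,st,c=cv2.connectedComponentsWithStats(white)
    for i in range(1,k):
        if st[i,4]<150: continue
        # hole-filled ellipse
        cn=max(cv2.findContours((l==i).astype(np.uint8),cv2.RETR_EXTERNAL,cv2.CHAIN_APPROX_NONE)[0],key=len)
        q=P[l==i]; 
        for h in (0.018,):
            w=pix2plane(cm,cn[:,0,:],h)[:,:2]; ctr,r=circfit(w)
        print(n,st[i],np.round(ctr,4),round(r,4),'medz',np.round(np.median(q,0),3))
    red=((hsv[...,1]>180)&((hsv[...,0]<6)|(hsv[...,0]>174))&(P[...,2]<0.04)&(P[...,2]>-.01)&(P[...,0]>0.2)&(P[...,0]<1.1)&(abs(P[...,1])<.6))
    q=P[red][:,:2].astype(np.float32); print('tray',cv2.minAreaRect(q))
    # boss top
    m=(P[...,2]>0.036)&(P[...,2]<0.055)
    # engine ring/hub brown
    br=(hsv[...,0]>8)&(hsv[...,0]<22)&(P[...,2]>.078)&(P[...,2]<.095)&(hsv[...,1]>80)
    q=P[br]; print('brown',br.sum(),np.round(q.mean(0),4) if len(q) else '', cv2.minEnclosingCircle(q[:,:2].astype(np.float32)) if len(q) else '')
n='wrist';z=np.load(n+'0.npz'); im,d=z['im'],z['d']; cm=cam(n); P=cloud(cm,d)
hsv=cv2.cvtColor(im,cv2.COLOR_BGR2HSV)
br=(hsv[...,0]>8)&(hsv[...,0]<22)&(P[...,2]>.075)&(P[...,2]<.095)&(hsv[...,1]>80)
q=P[br]; print('brown',br.sum(),np.median(q,0),cv2.minEnclosingCircle(q[:,:2].astype(np.float32)))
cv2.imwrite('pics/w_br.png',cv2.resize(np.where(br[...,None],im,im//3)[180:384,100:340],(720,612)[:2] and (700,595)))
cv2.imwrite('pics/w_hub.png',cv2.resize(im[220:384,110:320],None,fx=3.5,fy=3.5,interpolation=cv2.INTER_CUBIC))
E
```

```text
scene [258 154  32  20 439] [ 0.3399 -0.1776] 0.0521 medz [ 0.346 -0.172  0.015]
scene [271 193  37  25 637] [0.407  0.0216] 0.0522 medz [0.412 0.028 0.015]
scene [178 194  35  18 232] [ 0.638  -0.1381] 0.0384 medz [ 0.667 -0.087  0.047]
scene [355 218  41  30 805] [0.2685 0.2311] 0.0526 medz [0.273 0.237 0.015]
scene [291 239  42  33 976] [0.4585 0.2102] 0.0527 medz [0.465 0.218 0.018]
tray ((0.4526396691799164, 0.20390552282333374), (0.1630905121564865, 0.3459809422492981), 78.83867645263672)
brown 795 [ 0.6215 -1.1081  0.0851] ((0.4521573483943939, -0.9176667928695679), 1.3615691661834717)
side [201 167  31  19 453] [0.4537 0.2055] 0.0536 medz [0.447 0.197 0.019]
side [146 182  33  21 498] [0.2595 0.2181] 0.0514 medz [0.255 0.214 0.016]
side [213 202  34  22 586] [0.3982 0.0103] 0.0523 medz [0.393 0.005 0.015]
side [314 212  37  19 203] [ 0.6355 -0.1848] 0.0426 medz [ 0.636 -0.23   0.048]
side [282 222  29  19 219] [ 0.5218 -0.1677] 0.0339 medz [ 0.493 -0.203  0.046]
side [225 246  39  30 877] [ 0.331  -0.1887] 0.0534 medz [ 0.326 -0.194  0.015]
side [339 258  61  31 302] [ 0.5862 -0.4135] 0.0591 medz [ 0.597 -0.396  0.007]
tray ((0.5025904774665833, 0.19730406999588013), (0.1604596972465515, 0.2393588125705719), 79.3527603149414)
brown 913 [1.513  0.439  0.0858] ((0.9983205199241638, 0.7792109251022339), 1.3499051332473755)
brown 3470 [ 0.58505143 -0.14486583  0.08552797] ((0.5845449566841125, -0.14714285731315613), 0.06313192844390869)
```

View pics/w_hub.png

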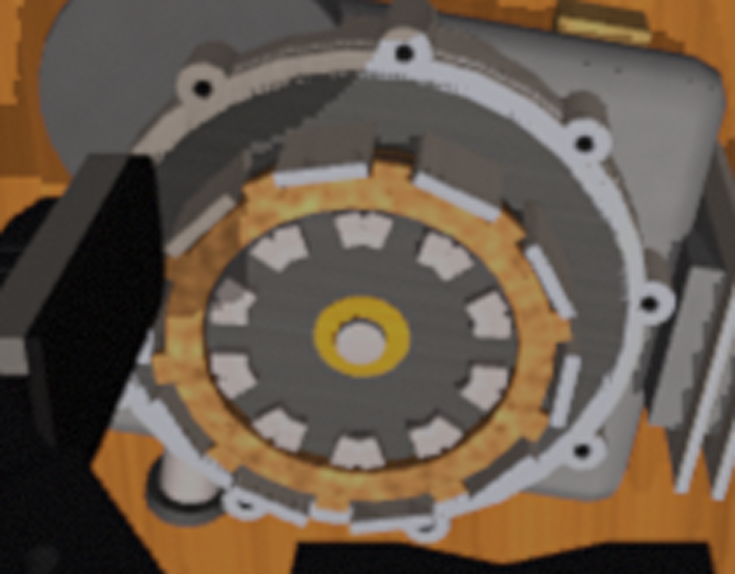

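View pics/w_br.png

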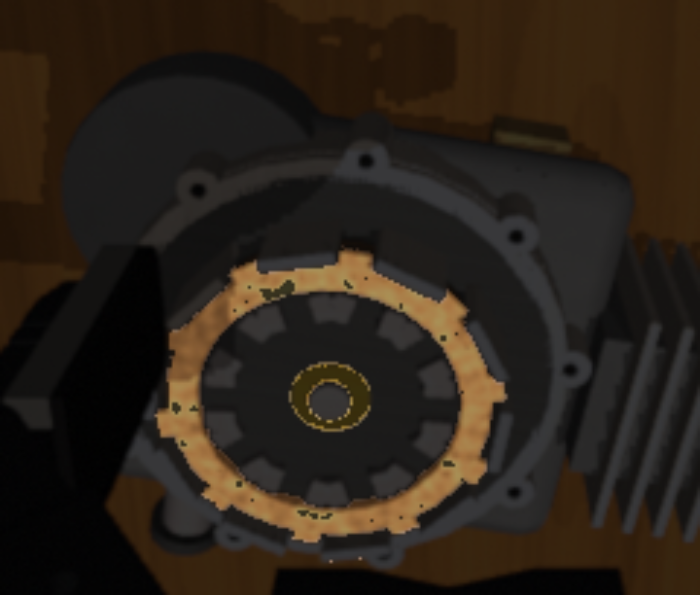

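```bash
cat >> h.py <<'E'
def circfit(p):
    A=np.c_[2*p,np.ones(len(p))]; s=np.linalg.lstsq(A,(p**2).sum(1),rcond=None)[0]
    return s[:2],np.sqrt(s[2]+s[0]**2+s[1]**2)
def rcirc(p,n=4,k=2.0):
    for _ in range(n):
        c,r=circfit(p); e=np.abs(np.linalg.norm(p-c,axis=1)-r); p=p[e<=max(k*np.median(e),1e-4)]
    return c,r,np.std(np.linalg.norm(p-c,axis=1)),len(p)
E
python3 - <<'E'
from h import *
z=np.load('wrist0.npz'); im,d=z['im'],z['d']; cm=cam('wrist'); P=cloud(cm,d)
hsv=cv2.cvtColor(im,cv2.COLOR_BGR2HSV)
br=((hsv[...,0]>8)&(hsv[...,0]<22)&(P[...,2]>.075)&(P[...,2]<.095)&(hsv[...,1]>80)).astype(np.uint8)
br=cv2.morphologyEx(br,cv2.MORPH_CLOSE,np.ones((3,3)))
cs,h=cv2.findContours(br,cv2.RETR_CCOMP,cv2.CHAIN_APPROX_NONE)
for c in cs:
    if len(c)>40:
        w=pix2plane(cm,c[:,0,:],0.085)[:,:2]; print(len(c),rcirc(w))
E
```

```text
63 (array([ 0.58402517, -0.14238524]), np.float64(0.013683729131800161), np.float64(0.0002089881776317469), 43)
351 (array([ 0.5832151 , -0.14658917]), np.float64(0.056731367248644804), np.float64(0.0008074049017346923), 214)
246 (array([ 0.58345407, -0.14452895]), np.float64(0.04543755257207604), np.float64(0.00022870996585176235), 135)
```

```bash
python3 -m inch '[[0,0,0,-3.6,-1.0,-0.2,0],[0,0,0,-3.6,-1.0,-0.2,0],[0,0,0,-3.6,-1.0,-0.2,0],[0,0,0,-3.6,-1.0,-0.2,0],[0,0,0,0,0,0,0]]'
cat > hub.py <<'E'
from h import *
import sys
st=observe(); cm=cam('wrist',st); im,d=capture('wrist'); tag=sys.argv[1]
print(np.round(st['tcp_pos'],4),np.round(st['ee_rot'],3))
cv2.imwrite(f'pics/{tag}.png',im); np.savez(tag+'.npz',im=im,d=d); P=cloud(cm,d)
hsv=cv2.cvtColor(im,cv2.COLOR_BGR2HSV)
br=((hsv[...,0]>8)&(hsv[...,0]<22)&(P[...,2]>.075)&(P[...,2]<.095)&(hsv[...,1]>80)).astype(np.uint8)
br=cv2.morphologyEx(br,cv2.MORPH_CLOSE,np.ones((3,3)))
cs,h=cv2.findContours(br,cv2.RETR_CCOMP,cv2.CHAIN_APPROX_NONE)
for c in cs:
    if len(c)>60:
        w=pix2plane(cm,c[:,0,:],0.085)[:,:2]; f=rcirc(w); print(len(c),f)
        if .043<f[1]<.0485: ctr=f[0]
print('brown z',np.median(P[br>0][:,2]))
# lands at z .084 : sample brightness on ring
a=np.radians(np.arange(0,360,1)); g=cv2.cvtColor(im,cv2.COLOR_BGR2GRAY).astype(np.float32)
acc=0
for r in (.0345,.036,.0375,.039,.0405):
    uv=proj(cm,np.c_[ctr[0]+r*np.cos(a),ctr[1]+r*np.sin(a),np.full(len(a),.084)]).astype(np.float32)
    acc=acc+cv2.remap(g,uv[:,:1],uv[:,1:],cv2.INTER_LINEAR)[:,0]
F=np.sum((acc-acc.mean())*np.exp(-10j*a)); lp=np.degrees(np.angle(F.conj()))/10
print('land phase (mod36)',lp%36,'slot phase',(lp+18)%36)
# land blobs: centroid fit
K,Rc,o=cm
m=((hsv[...,1]<60)&(g>120)).astype(np.uint8)
Q=pix2plane(cm,np.stack(np.nonzero(m)[::-1],1),.084)[:,:2]
rr=np.linalg.norm(Q-ctr,axis=1); s=(rr>.028)&(rr<.0455); m2=np.zeros_like(m); iy,ix=np.nonzero(m); m2[iy[s],ix[s]]=1
k,l,stt,c=cv2.connectedComponentsWithStats(m2)
cc=[]
for i in range(1,k):
    if stt[i,4]>60:
        w=pix2plane(cm,c[i],.084)[0,:2]; cc.append(w); v=w-ctr
        print(stt[i,4],round(np.linalg.norm(v)*1e3,2),round(np.degrees(np.arctan2(v[1],v[0]))%36,2))
print('land centroid circle',circfit(np.array(cc)))
E
python3 hub.py hub1
```

```text
t: 0.57
tcp_pos: [0.5835, -0.1454, 0.2363]
ee_rot: [-2.209, -2.229, 0.003]
wrist_force: [0.8, 0.0, 0.4]
opening: 0.0854
[ 0.5835 -0.1454  0.2363] [-2.209 -2.229  0.003]
426 (array([ 0.58337475, -0.14518531]), np.float64(0.0567354823432183), np.float64(0.00033654833644880853), 232)
314 (array([ 0.58310784, -0.14461494]), np.float64(0.045481479762790794), np.float64(0.0001373081372845492), 160)
brown z 0.08525696751007705
land phase (mod36) 14.65620391080669 slot phase 32.65620391080669
193 38.23 14.37
188 38.24 15.29
184 38.49 13.56
176 38.71 15.98
174 39.06 13.15
166 39.28 15.79
161 39.72 13.3
land centroid circle (array([ 0.58325397, -0.14561305]), np.float64(0.03917975514515266))
```

View pics/hub1.png

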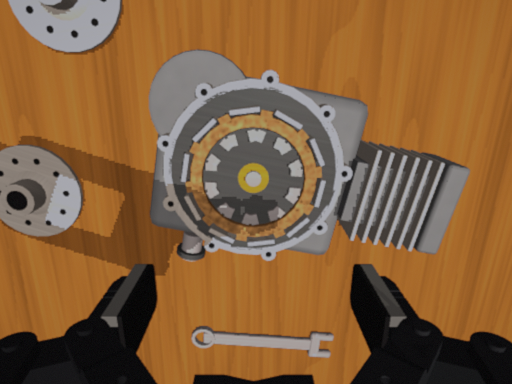

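```bash
python3 -m inch '[[0,0,0,3.5,-1.3,0,0],[0,0,0,3.5,-1.3,0,0],[0,0,0,3.5,-1.3,0,0],[0,0,0,3.5,-1.3,0.5,0],[0,0,0,3.5,-1.3,1,0]]'
python3 -m inch '[[0,0,0,3.5,-1.3,1,0],[0,0,0,3.5,-1.3,1,0],[0,0,0,3.5,-1.3,1,0],[0,0,0,3.5,-1.2,1,0],[0,0,0,3.5,-1,0,0]]'
python3 -m inch '[[0,0,0,0,0,0,0],[0,0,0,0,0,0,0],[0,0,0,0,0,0,0],[0,0,0,0,0,0,0],[0,0,0,0,0,0,0]]'
cat > plate.py <<'E'
from h import *
import sys
st=observe(); cm=cam('wrist',st); im,d=capture('wrist'); tag=sys.argv[1]; zt=float(sys.argv[2]) # disc top height
guess=np.array([float(sys.argv[3]),float(sys.argv[4])])
print(np.round(st['tcp_pos'],4),np.round(st['ee_rot'],4))
cv2.imwrite(f'pics/{tag}.png',im); np.savez(tag+'.npz',im=im,d=d); P=cloud(cm,d)
hsv=cv2.cvtColor(im,cv2.COLOR_BGR2HSV); g=cv2.cvtColor(im,cv2.COLOR_BGR2GRAY)
near=np.linalg.norm(P[...,:2]-guess,axis=2)<.075
print('disc z',np.median(P[near&(abs(P[...,2]-zt)<.006)][:,2]),'boss z',np.median(P[near&(abs(P[...,2]-zt-.026)<.005)][:,2]))
w=(near&(P[...,2]>zt-.005)&(hsv[...,1]<90)).astype(np.uint8)
c=max(cv2.findContours(w,cv2.RETR_EXTERNAL,cv2.CHAIN_APPROX_NONE)[0],key=len)
f=rcirc(pix2plane(cm,c[:,0,:],zt)[:,:2]); print('disc outline',f); ctr=f[0]
b=(near&(P[...,2]>zt+.023)&(P[...,2]<zt+.032)&(g>60)).astype(np.uint8)
c=max(cv2.findContours(b,cv2.RETR_EXTERNAL,cv2.CHAIN_APPROX_NONE)[0],key=len)
print('boss outline',rcirc(pix2plane(cm,c[:,0,:],zt+.026)[:,:2]))
dk=(g<80).astype(np.uint8); k,l,s,cc=cv2.connectedComponentsWithStats(dk); H=[]
for i in range(1,k):
    q=pix2plane(cm,cc[i],zt)[0,:2]; r=np.linalg.norm(q-ctr)
    if .033<r<.048 and s[i,4]<150: H.append(q); v=q-ctr; print(s[i,4],round(r*1e3,2),round(np.degrees(np.arctan2(v[1],v[0]))%36,2))
H=np.array(H); hc,hr=circfit(H); a=np.arctan2(*(H-hc).T[::-1])
print('holes',len(H),hc,hr,'phase',np.degrees(np.angle(np.exp(10j*a).mean()))/10%36)
E
python3 plate.py plate1 0.018 0.456 0.208
```

```text
t: 1.03
tcp_pos: [0.5211, 0.0313, 0.2215]
ee_rot: [2.227, 2.214, 0.008]
wrist_force: [0.1, 0.0, 0.6]
opening: 0.0854
t: 1.45
tcp_pos: [0.4533, 0.2193, 0.1791]
ee_rot: [-2.224, -2.215, -0.007]
wrist_force: [0.2, -0.8, 1.1]
opening: 0.0855
t: 1.87
tcp_pos: [0.4478, 0.228, 0.1781]
ee_rot: [-2.206, -2.228, -0.004]
wrist_force: [0.3, -0.5, 0.7]
opening: 0.0854
[0.4478 0.228  0.1781] [-2.2059 -2.2277 -0.0041]
disc z 0.018507108142219342 boss z 0.04447157124517362
disc outline (array([0.64542425, 0.0711398 ]), np.float64(0.09404183888913582), np.float64(0.009695027698938668), 291)
boss outline (array([0.45662149, 0.20987156]), np.float64(0.0174922104757067), np.float64(0.000163500436850632), 76)Traceback (most recent call last):
  File "plate.py", line 20, in <module>
    H=np.array(H); hc,hr=circfit(H); a=np.arctan2(*(H-hc).T[::-1])
                         ~~~~~~~^^^
  File "h.py", line 23, in circfit
    A=np.c_[2*p,np.ones(len(p))]; s=np.linalg.lstsq(A,(p**2).sum(1),rcond=None)[0]
                                                      ~~~~~~~~~~^^^
    return umr_sum(a, axis, dtype, out, keepdims, initial, where)
numpy.exceptions.AxisError: axis 1 is out of bounds for array of dimension 1
```

View pics/plate1.png

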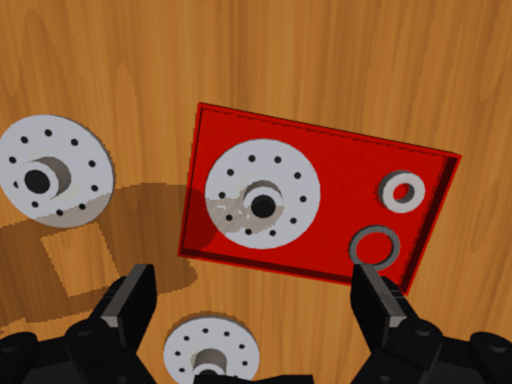

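```bash
sed -i 's/(P\[...,2\]>zt-.005)&(hsv/(P[...,2]>zt-.005)\&(P[...,2]<zt+.032)\&(hsv/' plate.py
python3 -m inch '[[0,0,0,-1.8,0.9,0.3,0],[0,0,0,0,0,0,0],[0,0,0,0,0,0,0],[0,0,0,0,0,0,0],[0,0,0,0,0,0,0]]'
python3 plate.py plate2 0.018 0.456 0.2095
```

```text
t: 2.33
tcp_pos: [0.4599, 0.2056, 0.1759]
ee_rot: [-2.218, -2.218, -0.008]
wrist_force: [0.0, 0.3, -0.0]
opening: 0.0855
[0.4599 0.2056 0.1759] [-2.2175 -2.2176 -0.0076]
disc z 0.01852776180742899 boss z 0.04445570940475879
disc outline (array([0.45672417, 0.20958754]), np.float64(0.05329748642133197), np.float64(0.0001737140360555083), 230)
boss outline (array([0.45669429, 0.20978753]), np.float64(0.017480046302953613), np.float64(0.0001449169390951078), 78)
33 38.05 34.47
32 37.84 34.47
32 38.24 34.46
32 37.78 33.91
31 38.33 34.1
30 37.78 33.64
29 38.48 33.61
29 37.69 33.36
35 38.32 33.32
33 38.04 33.19
holes 10 [0.45637903 0.20949438] 0.038054417447949816 phase 33.85428031353349
```

View pics/plate2.png

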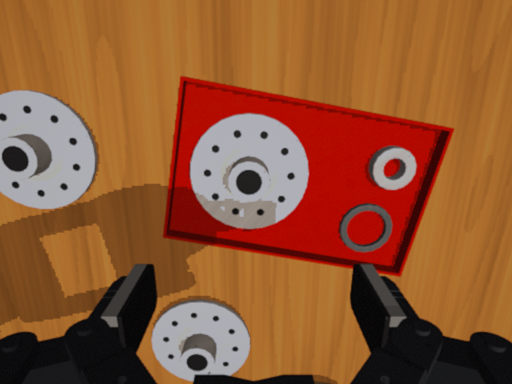

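```bash
python3 -m inch '[[0,0,0,0.4,-0.3,3,0],[0,0,0,0,0,3,0],[0,0,0,0,0,3,0],[0,0,0,0,0,1.5,0],[0,0,0,0,0,0,0]]'
python3 - <<'E'
from h import *
for i in range(3):
    s=observe(); print(np.round(s['tcp_pos'],4),s['ee_rot'])
E
```

```text
t: 2.8
tcp_pos: [0.4612, 0.2128, 0.0707]
ee_rot: [2.22, 2.222, 0.024]
wrist_force: [-0.2, -0.2, -0.0]
opening: 0.0857
[0.4612 0.2128 0.0707] [2.21991071 2.22162309 0.02397301]
[0.4612 0.2128 0.0707] [2.21991071 2.22162309 0.02397301]
[0.4612 0.2128 0.0707] [2.21991071 2.22162309 0.02397301]
```

```bash
cat > need.py <<'E'
from h import *
import sys
x,y,z=map(float,sys.argv[1:4]); yaw=float(sys.argv[4]) if len(sys.argv)>4 else 0.
# yaw: world rotation (deg) about +z from tool x=world y, y=world x, z=down
s=observe(); Rt=R.from_rotvec(s['ee_rot']); Rn=R.from_euler('z',yaw,degrees=True)*R.from_matrix([[0,1,0],[1,0,0],[0,0,-1]])
w=np.degrees((Rt.inv()*Rn).as_rotvec()); d=100*Rt.inv().apply(np.array([x,y,z])-s['tcp_pos'])
print('pos',np.round(s['tcp_pos'],4),'turn deg',np.round(w,2),'shift cm',np.round(d,2),'F',np.round(s['wrist_force'],1),'T',np.round(s['torque'],2),'open',round(float(s['opening']),4),'t',round(float(s['t']),2))
E
python3 -m inch '[[0,0,0,0,0,0,0],[0,0,0,0,0,0,0],[0,0,0,0,0,0,0],[0,0,0,0,0,0,0],[0,0,0,0,0,0,0]]'
python3 need.py 0.4567 0.2096 0.021 0
```

```text
t: 3.22
tcp_pos: [0.4625, 0.2139, 0.0735]
ee_rot: [2.217, 2.221, 0.029]
wrist_force: [0.3, 0.4, -0.2]
opening: 0.0857
pos [0.4625 0.2139 0.0735] turn deg [ 0.87 -0.64  0.11] shift cm [-0.49 -0.66  5.24] F [ 0.3  0.4 -0.2] T [ 0.02 -0.01 -0.02] open 0.0857 t 3.22
```

```bash
python3 -m inch '[[0.8,-0.6,0,-0.5,-0.65,0,0],[0,0,0,0,0,1,0],[0,0,0,0,0,1,0],[0,0,0,0,0,0,0],[0,0,0,0,0,0,0]]'
python3 need.py 0.4567 0.2096 0.021 0
```

```text
t: 3.63
tcp_pos: [0.457, 0.2086, 0.0538]
ee_rot: [2.217, 2.221, 0.006]
wrist_force: [0.4, -0.6, 0.3]
opening: 0.0854
pos [0.457  0.2086 0.0538] turn deg [ 0.29 -0.03  0.1 ] shift cm [ 0.1  -0.04  3.28] F [ 0.4 -0.6  0.3] T [0.01 0.02 0.02] open 0.0854 t 3.63
```

```bash
python3 -m inch '[[0.3,0,0,0.1,0,1.2,0],[0,0,0,0,0,1,0],[0,0,0,0,0,0.6,0],[0,0,0,0,0,0.2,0],[0,0,0,0,0,0,0]]'
python3 need.py 0.4567 0.2096 0.021 0
```

```text
t: 4.05
tcp_pos: [0.4566, 0.2095, 0.0209]
ee_rot: [-2.219, -2.222, 0.002]
wrist_force: [0.0, -0.2, -0.1]
opening: 0.0854
pos [0.4566 0.2095 0.0209] turn deg [-0.12 -0.01  0.09] shift cm [ 0.01  0.01 -0.01] F [ 0.  -0.2 -0.1] T [-0.02  0.01 -0.01] open 0.0854 t 4.05
```

```bash
python3 -m inch '[[0,0,0,0,0,0,1],[0,0,0,0,0,0,1],[0,0,0,0,0,0,1],[0,0,0,0,0,0,1],[0,0,0,0,0,0,1]]'
python3 -m inch '[[0,0,0,0,0,0,1],[0,0,0,0,0,0,1],[0,0,0,0,0,0,1],[0,0,0,0,0,0,1],[0,0,0,0,0,0,1]]'
python3 need.py 0.4567 0.2096 0.021 0
```

```text
t: 4.47
tcp_pos: [0.4571, 0.2095, 0.0218]
ee_rot: [-2.219, -2.223, 0.0]
wrist_force: [-0.1, -1.1, -2.2]
opening: 0.0343
t: 4.88
tcp_pos: [0.4567, 0.2095, 0.0217]
ee_rot: [-2.219, -2.223, 0.001]
wrist_force: [0.1, -0.5, -1.0]
opening: 0.0342
pos [0.4567 0.2095 0.0217] turn deg [-0.07 -0.02  0.1 ] shift cm [0.01 0.   0.07] F [ 0.1 -0.5 -1. ] T [ 0.03 -0.04 -0.  ] open 0.0342 t 4.88
```

```bash
python3 -m inch '[[0,0,0,0,0,-1,1],[0,0,0,0,0,-2.5,1],[0,0,0,0,0,-3,1],[0,0,0,0,0,-3,1],[0,0,0,0,0,-3,1]]'
python3 -m inch '[[0,0,0,-1,0,-1,1],[0,0,0,-2,1,0,1],[0,0,0,-3,1,0,1],[0,0,0,-3,1,0,1],[0,0,0,-3,1,0,1]]'
python3 need.py 0.5833 -0.1450 0.15 0
```

```text
t: 5.3
tcp_pos: [0.4514, 0.208, 0.1462]
ee_rot: [-2.212, -2.214, 0.026]
wrist_force: [1.2, 0.1, -2.1]
opening: 0.0343
t: 5.72
tcp_pos: [0.4928, 0.0887, 0.1652]
ee_rot: [-2.204, -2.233, 0.007]
wrist_force: [0.2, 0.3, -2.4]
opening: 0.0337
pos [0.4928 0.0887 0.1652] turn deg [-0.35  0.02  0.77] shift cm [-23.49   8.74   1.47] F [ 0.2  0.3 -2.4] T [ 0.   -0.06  0.01] open 0.0337 t 5.72
```

Weight felt (~2.4 N). Continue to the clutch.

```bash
python3 -m inch '[[0,0,0,-3.3,1.2,0,1],[0,0,0,-3.3,1.3,0,1],[0,0,0,-3.3,1.3,0,1],[0,0,0,-3.3,1.3,0,1],[0,0,0,-3.3,1.2,0,1]]'
python3 -m inch '[[0,0,0,-2.5,1,0,1],[0,0,0,-1.5,0.5,0,1],[0,0,0,0,0,0,1],[0,0,0,0,0,0,1],[0,0,0,0,0,0,1]]'
python3 need.py 0.5833 -0.1450 0.15 0
```

```text
t: 6.13
tcp_pos: [0.5537, -0.0848, 0.1631]
ee_rot: [-2.198, -2.23, 0.014]
wrist_force: [0.1, 0.2, -1.6]
opening: 0.034
t: 6.55
tcp_pos: [0.5683, -0.1379, 0.1601]
ee_rot: [-2.21, -2.218, 0.019]
wrist_force: [-0.3, 0.4, -3.4]
opening: 0.034
pos [ 0.5683 -0.1379  0.1601] turn deg [-0.91  0.07  0.19] shift cm [-0.71  1.51  0.99] F [-0.3  0.4 -3.4] T [-0.05 -0.02  0.04] open 0.034 t 6.55
```

```bash
python3 -m inch '[[-0.9,0,0,-0.7,1.5,0.5,1],[0,0,0,0,0,0,1],[0,0,0,0,0,0,1],[0,0,0,0,0,0,1],[0,0,0,0,0,0,1]]'
python3 need.py 0.5833 -0.1450 0.15 -1.1
python3 plate.py held1 0.152 0.5833 -0.145
```

```text
t: 6.97
tcp_pos: [0.5817, -0.1403, 0.1533]
ee_rot: [-2.209, -2.228, 0.002]
wrist_force: [-0.7, 0.1, -2.8]
opening: 0.0339
pos [ 0.5817 -0.1403  0.1533] turn deg [-0.23 -0.12  1.58] shift cm [-0.47  0.16  0.33] F [-0.7  0.1 -2.8] T [-0.01 -0.04 -0.  ] open 0.0339 t 6.97
[ 0.5817 -0.1403  0.1533] [-2.2091e+00 -2.2277e+00  2.0000e-03]
disc z 0.1499963953578876 boss z 0.17601852752501945
disc outline (array([ 0.58231074, -0.13789974]), np.float64(0.052236296378817784), np.float64(0.00015383673694416189), 309)
boss outline (array([ 0.58235061, -0.13824316]), np.float64(0.01715669917895023), np.float64(0.0001326196234880093), 157)
144 36.97 35.49
140 36.86 33.19
136 37.65 35.67
73 39.17 33.99
57 39.39 34.02
holes 5 [ 0.5823156  -0.13945139] 0.03779313182740919 phase 33.984403062763
```

View pics/held1.png

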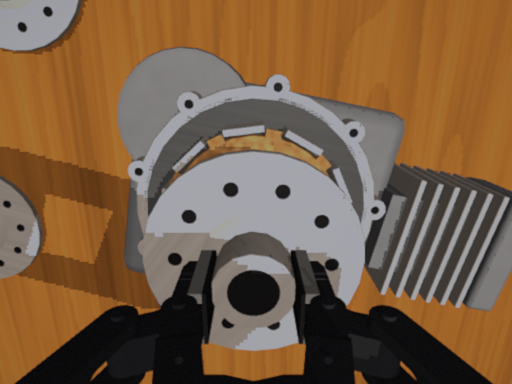

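```bash
sed "s/im,d=capture('wrist'); tag=sys.argv\[1\]/tag=sys.argv[1]; _z=np.load(tag+'.npz'); im,d=_z['im'],_z['d']/" plate.py > plate_off.py
python3 plate_off.py held1 0.1498 0.5833 -0.145
```

```text
[ 0.5817 -0.1402  0.1533] [-2.2091e+00 -2.2277e+00  1.9000e-03]
disc z 0.150021501123484 boss z 0.1759597534694008
disc outline (array([ 0.58231043, -0.13879562]), np.float64(0.05300728016284248), np.float64(0.0001569905580758118), 278)
boss outline (array([ 0.58247499, -0.13920265]), np.float64(0.017874290710012654), np.float64(0.00019075231470279408), 151)
144 37.36 35.83
140 37.29 32.82
136 38.22 0.09
73 40.04 34.15
57 40.27 33.93
holes 5 [ 0.58233018 -0.14065102] 0.03837761985877707 phase 33.98547905544436
```

```bash
python3 -m inch '[[-0.2,0,1.5,-0.45,0.15,1,1],[0,0,0,0,0,1,1],[0,0,0,0,0,1,1],[0,0,0,0,0,0.3,1],[0,0,0,0,0,0,1]]'
python3 need.py 0.5833 -0.1450 0.108 -1.1
```

```text
t: 7.43
tcp_pos: [0.5829, -0.144, 0.1169]
ee_rot: [-2.241, -2.199, -0.002]
wrist_force: [0.7, -0.5, -2.8]
opening: 0.0341
pos [ 0.5829 -0.144   0.1169] turn deg [-0.03 -0.13 -0.  ] shift cm [-0.1   0.04  0.88] F [ 0.7 -0.5 -2.8] T [0.03 0.01 0.  ] open 0.0341 t 7.43
```

```bash
python3 -m inch '[[0,0,0,-0.1,0.04,0.4,1],[0,0,0,0,0,0.3,1],[0,0,0,0,0,0.1,1],[0,0,0,0,0,0,1],[0,0,0,0,0,0,1]]'
python3 need.py 0.5833 -0.1450 0.1027 -1.1
```

```text
t: 7.85
tcp_pos: [0.583, -0.1451, 0.1069]
ee_rot: [-2.241, -2.197, -0.001]
wrist_force: [-0.4, -0.1, -2.5]
opening: 0.0341
pos [ 0.583  -0.1451  0.1069] turn deg [-0.12 -0.17 -0.02] shift cm [0.01 0.03 0.42] F [-0.4 -0.1 -2.5] T [-0.01  0.01 -0.08] open 0.0341 t 7.85
```

Now descend gently, 1 mm a row.

```bash
python3 -m inch '[[-0.1,-0.1,0,0,0.03,0.15,1],[0,0,0,0,0,0.1,1],[0,0,0,0,0,0.1,1],[0,0,0,0,0,0.1,1],[0,0,0,0,0,0,1]]'
python3 need.py 0.5833 -0.1450 0.1027 -1.1
```

```text
t: 8.27
tcp_pos: [0.5841, -0.1454, 0.1032]
ee_rot: [2.242, 2.199, 0.002]
wrist_force: [0.9, 0.6, -2.2]
opening: 0.0341
pos [ 0.5841 -0.1454  0.1032] turn deg [ 0.13 -0.   -0.01] shift cm [ 0.04 -0.08  0.05] F [ 0.9  0.6 -2.2] T [-0.03  0.02  0.04] open 0.0341 t 8.27
```

```bash
python3 -m inch '[[0.1,0,0,0.04,-0.07,0.1,1],[0,0,0,0,0,0.08,1],[0,0,0,0,0,0.08,1],[0,0,0,0,0,0,1],[0,0,0,0,0,0,1]]'
python3 need.py 0.5833 -0.1450 0.0947 -1.1
```

```text
t: 8.68
tcp_pos: [0.5833, -0.1449, 0.1004]
ee_rot: [2.243, 2.2, 0.0]
wrist_force: [0.4, 0.3, -2.3]
opening: 0.0342
pos [ 0.5833 -0.1449  0.1004] turn deg [ 0.02  0.   -0.01] shift cm [-0.01 -0.    0.57] F [ 0.4  0.3 -2.3] T [-0.07  0.02 -0.04] open 0.0342 t 8.68
```

```bash
python3 -m inch '[[0,0,0,0,0,0.1,1],[0,0,0,0,0,0.1,1],[0,0,0,0,0,0.1,1],[0,0,0,0,0,0,1],[0,0,0,0,0,0,1]]'
python3 need.py 0.5833 -0.1450 0.0947 -1.1
```

```text
t: 9.1
tcp_pos: [0.5834, -0.145, 0.0971]
ee_rot: [2.243, 2.2, 0.0]
wrist_force: [-0.3, -0.4, -1.4]
opening: 0.0341
pos [ 0.5834 -0.145   0.0971] turn deg [ 0.03  0.01 -0.01] shift cm [-0.   -0.01  0.24] F [-0.3 -0.4 -1.4] T [ 0.01 -0.03  0.02] open 0.0341 t 9.1
```

```bash
python3 -m inch '[[0,0,0,0,0,0.08,1],[0,0,0,0,0,0.08,1],[0,0,0,0,0,0,1],[0,0,0,0,0,0,1],[0,0,0,0,0,0,1]]'
python3 need.py 0.5833 -0.1450 0.0947 -1.1
```

```text
t: 9.52
tcp_pos: [0.5834, -0.1449, 0.0953]
ee_rot: [2.243, 2.2, 0.0]
wrist_force: [0.0, -0.0, -2.1]
opening: 0.0342
pos [ 0.5834 -0.1449  0.0953] turn deg [ 0.03  0.   -0.01] shift cm [-0.01 -0.01  0.06] F [ 0.  -0.  -2.1] T [ 0.03  0.03 -0.01] open 0.0342 t 9.52
```

```bash
python3 -m inch '[[0,0,0,0,0,0.06,1],[0,0,0,0,0,0.03,1],[0,0,0,0,0,0.03,1],[0,0,0,0,0,0.03,1],[0,0,0,0,0,0,1]]'
python3 need.py 0.5833 -0.1450 0.0947 -1.1
```

```text
t: 9.93
tcp_pos: [0.5835, -0.145, 0.0948]
ee_rot: [2.242, 2.199, 0.0]
wrist_force: [-0.7, 0.1, -2.0]
opening: 0.034
pos [ 0.5835 -0.145   0.0948] turn deg [ 0.05  0.02 -0.  ] shift cm [ 0.   -0.02  0.01] F [-0.7  0.1 -2. ] T [-0.05  0.04  0.02] open 0.034 t 9.93
```

```bash
python3 -m inch '[[0,0,0,0,0,0.05,1],[0,0,0,0,0,0.05,1],[0,0,0,0,0,0.05,1],[0,0,0,0,0,0.05,1],[0,0,0,0,0,0.05,1]]'
python3 need.py 0.5833 -0.1450 0.0947 -1.1
```

```text
t: 10.35
tcp_pos: [0.5836, -0.1451, 0.0947]
ee_rot: [2.241, 2.199, 0.0]
wrist_force: [-2.4, 0.3, 5.8]
opening: 0.034
pos [ 0.5836 -0.1451  0.0947] turn deg [0.07 0.05 0.01] shift cm [ 0.   -0.03  0.  ] F [-2.4  0.3  5.8] T [ 0.06  0.6  -0.05] open 0.034 t 10.35
```

```bash
python3 plate.py seat1 0.091 0.5833 -0.145; python3 - <<'E'
from h import *
for n in ('scene','side'):
    im,d=capture(n); c=proj(cam(n),[0.5833,-.145,.09])[0].astype(int)
    cv2.imwrite(f'pics/{n}1.png',cv2.resize(im[c[1]-45:c[1]+45,c[0]-60:c[0]+60],None,fx=6,fy=6,interpolation=cv2.INTER_CUBIC))
E
```

```text
[ 0.5836 -0.1451  0.0947] [2.2414e+00 2.1992e+00 3.0000e-04]
disc z 0.09122059769161578 boss z 0.11741342180479084
disc outline (array([ 0.58424656, -0.14398099]), np.float64(0.05327183527925841), np.float64(0.00014052417581403626), 281)
boss outline (array([ 0.58425298, -0.14411426]), np.float64(0.01799098174270593), np.float64(0.00015901723053690495), 125)
145 37.64 33.91
141 37.47 31.46
137 38.26 34.14
74 40.02 32.46
57 40.27 32.31
holes 5 [ 0.58422406 -0.14568647] 0.038498661175074125 phase 32.323419697878094
```

View pics/seat1.png

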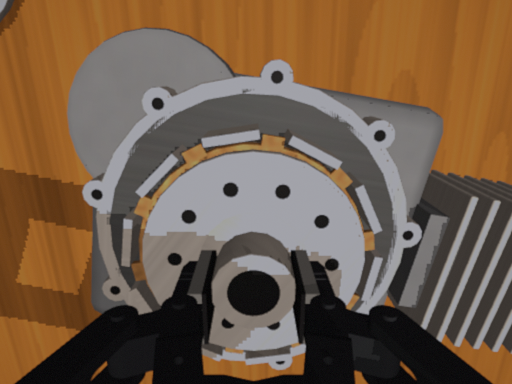

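View pics/side1.png

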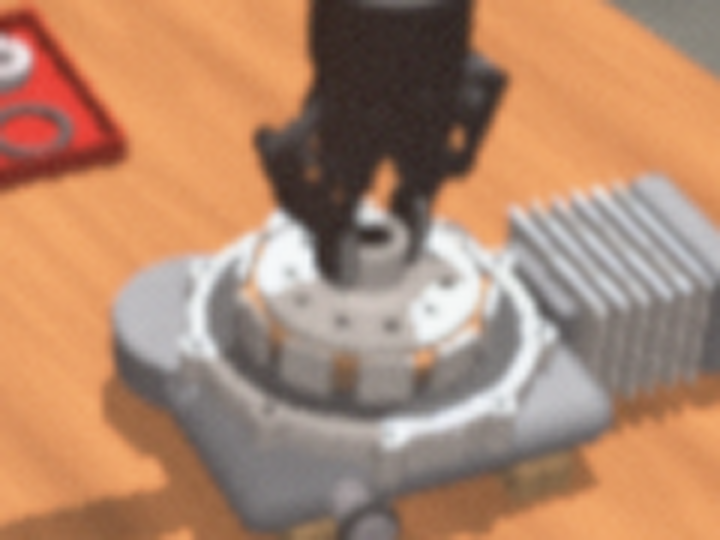

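```bash
python3 -m inch '[[0,0,0,0,0,0,1],[0,0,0,0,-0.02,0,1],[0,0,0,0,0,0,1],[0,0,0,0,0,0,1],[0,0,0,0,0,0,1]]'
python3 need.py 0.5833 -0.1450 0.0947 -1.1
```

```text
t: 10.92
tcp_pos: [0.5836, -0.145, 0.0948]
ee_rot: [2.241, 2.199, 0.001]
wrist_force: [-1.3, 0.6, 2.9]
opening: 0.0343
pos [ 0.5836 -0.145   0.0948] turn deg [0.1  0.06 0.01] shift cm [ 0.   -0.03  0.01] F [-1.3  0.6  2.9] T [0.07 0.37 0.02] open 0.0343 t 10.92
```

```bash
python3 -m inch '[[0,0,0,0,0,0,0.7],[0,0,0,0,0,0,0.4],[0,0,0,0,0,0,0],[0,0,0,0,0,0,0],[0,0,0,0,0,0,0]]'
python3 -m inch '[[0,0,0,0,0,0,0],[0,0,0,0,0,0,0],[0,0,0,0,0,0,0],[0,0,0,0,0,-1,0],[0,0,0,0,0,-1.5,0]]'
python3 need.py 0.5833 -0.1450 0.2 -1.1
```

```text
t: 11.33
tcp_pos: [0.5846, -0.1456, 0.0938]
ee_rot: [2.24, 2.197, 0.003]
wrist_force: [0.1, 0.2, 0.2]
opening: 0.0803
t: 11.75
tcp_pos: [0.5826, -0.1448, 0.1165]
ee_rot: [-2.242, -2.198, 0.001]
wrist_force: [0.7, 0.6, 0.2]
opening: 0.0856
pos [ 0.5826 -0.1448  0.1165] turn deg [-0.1  -0.05 -0.02] shift cm [-0.01  0.05 -8.35] F [0.7 0.6 0.2] T [-0.    0.03 -0.04] open 0.0856 t 11.75
```

```bash
python3 -m inch '[[0,0,0,0,0,-3,0],[0,0,0,0,0,-3,0],[0,0,0,0,0,-3,0],[0,0,0,0,0,-3,0],[0,0,0,0,0,0,0]]'
python3 -m inch '[[0,0,0,0,0,0,0],[0,0,0,0,0,0,0],[0,0,0,0,0,0,0],[0,0,0,0,0,0,0],[0,0,0,0,0,0,0]]'
python3 plate.py seat2 0.091 0.5833 -0.145
python3 - <<'E'
from h import *
z=np.load('seat2.npz'); P=cloud(cam('wrist'),z['d']); 
rr=np.hypot(P[...,0]-.5833,P[...,1]+.145); m=(rr<.051)&(rr>.022)&(abs(P[...,2]-.091)<.008); q=P[m]
A=np.c_[q[:,0]-.5833,q[:,1]+.145,np.ones(len(q))]; print('disc plane slope/height',np.round(np.linalg.lstsq(A,q[:,2],rcond=None)[0],4))
im,d=capture('scene'); cv2.imwrite('pics/scene2.png',im)
E
```

```text
t: 12.17
tcp_pos: [0.5831, -0.145, 0.246]
ee_rot: [2.243, 2.2, 0.0]
wrist_force: [0.7, -0.2, 1.0]
opening: 0.0853
t: 12.58
tcp_pos: [0.5824, -0.1446, 0.2476]
ee_rot: [2.242, 2.199, 0.001]
wrist_force: [-0.6, -0.1, -0.5]
opening: 0.0852
[ 0.5824 -0.1446  0.2476] [2.2417e+00 2.1986e+00 1.3000e-03]
disc z 0.0913150380478717 boss z 0.11745781506814976
disc outline (array([ 0.58423577, -0.14494627]), np.float64(0.05339837138979781), np.float64(0.000162307406028349), 211)
boss outline (array([ 0.58424835, -0.14478243]), np.float64(0.017480612592991124), np.float64(0.00022545795857077783), 109)
36 38.05 32.97
38 37.82 32.99
34 38.14 32.86
33 37.83 32.77
33 38.35 32.79
32 37.67 32.3
34 38.38 32.72
29 38.14 32.3
33 38.4 32.22
36 38.09 32.26
holes 10 [ 0.58396745 -0.14511446] 0.03808794989982081 phase 32.61747912372727
disc plane slope/height [-0.0006 -0.0009  0.0913]
```

View pics/seat2.png

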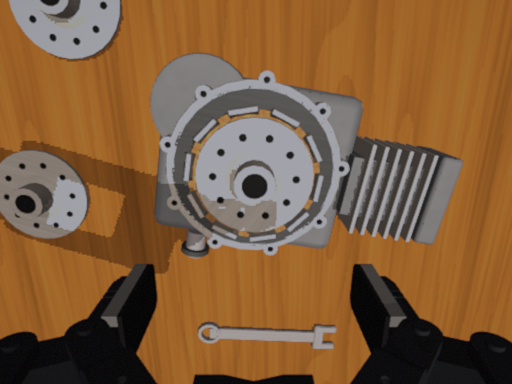

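View pics/scene2.png

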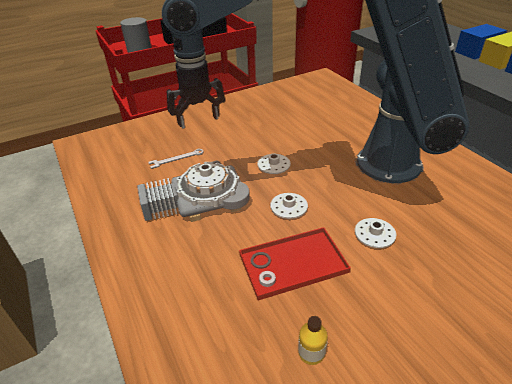

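```bash
python3 - <<'E'
from h import *
cm=cam('wrist')
def rot(tag,cm):
    z=np.load(tag+'.npz'); im,d=z['im'],z['d']; P=cloud(cm,d); hsv=cv2.cvtColor(im,cv2.COLOR_BGR2HSV)
    br=((hsv[...,0]>8)&(hsv[...,0]<22)&(P[...,2]>.075)&(P[...,2]<.095)&(hsv[...,1]>80))
    q=pix2plane(cm,np.stack(np.nonzero(br)[::-1],1),.085)[:,:2]; c=np.array([.5838,-.145])
    v=q-c; a=(np.degrees(np.arctan2(v[:,1],v[:,0]))//3).astype(int); r=np.linalg.norm(v,axis=1)
    E=[q[a==k][np.argmax(r[a==k])] for k in np.unique(a)]
    print(tag,'outer brown',rcirc(np.array(E)))
    # basket finger tops, z=.090
    fin=((hsv[...,1]<60)&(hsv[...,2]>150)&(abs(P[...,2]-.090)<.004)).astype(np.uint8)
    q=pix2plane(cm,np.stack(np.nonzero(fin)[::-1],1),.090)[:,:2]; r=np.linalg.norm(q-c,axis=1)
    s=(r>.0565)&(r<.065); print(' fingers',rcirc(q[s],2,3))
rot('seat2',cm)
s=dict(tcp_pos=[.5835,-.1454,.2363],ee_rot=[-2.209,-2.229,.003]); rot('hub1',cam('wrist',s))
E
```

```text
seat2 outer brown (array([ 0.58360348, -0.14585008]), np.float64(0.0585127795897028), np.float64(0.0020012033258464865), 103)
 fingers (array([ 0.58308263, -0.1455722 ]), np.float64(0.060958787432983), np.float64(0.0010394355266776492), 825)
hub1 outer brown (array([ 0.58327436, -0.14546902]), np.float64(0.05824061178593158), np.float64(0.00204031008776628), 120)
 fingers (array([ 0.58328714, -0.14566143]), np.float64(0.06102185910693272), np.float64(0.0011060816837999948), 982)
```

```bash
python3 -c "
from station import *
print(close_job())"
```

```text
the job is handed in; nothing more can be done
None
```

The plate is out of the tray and seated in the clutch hub with all ten teeth in their slots. I let go and handed the job in at about 12.7 s.

- **Placing:** I measured the slot and tooth angles with the wrist camera and turned the held plate about 1.5° to line them up before it touched. The teeth then went straight into the slots, so I did no turning search under pressure. At the bottom stop the readings showed about 8 N of pressing force.
- **Last checks:**
  - The disc top read 0.0913 m, where fully home is 0.091.
  - Its tilt was under 0.1°.
  - The tooth angle was 32.6° against 32.65° for the slots.
  - In the last pictures the other tray parts, wrench, oil bottle and look-alike plates appear where they were. The gripper is open and clear above.
- **Small disagreement:** the last picture put the plate about 0.6–1.1 mm off the clutch axis, towards +x. That is about the slot play (1 mm) and within the 2 mm camera calibration, so I left it.

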